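# Thread the guide rod through both bushings of the bench stand

### The arm

A 6-joint arm with a two-finger parallel gripper is mounted at the origin on the work surface. World frame = base frame: x ahead of the robot, y to its left, z up, the work surface at z = 0. Lengths are in m, angles in rad, forces in N, time in s.
With the tool pointing down it reaches from about 0.35 to 0.975 m from the base axis. Payload 17.4 kg.
Tool frame: the origin (TCP) lies midway between the tips of the shut fingers; the grasp point (between the pads) lies 19 mm behind it; z points along the fingers, y is the line along which they close (so a half turn about z gives the same grasp; the last joint's range is limited). The gripper opens to 85 mm and grips with 20 to 120 N. Pads are 22 mm wide; open, the fingers measure 114 mm over their backs; the gripper's body (76 mm by 85 mm) begins 54 mm behind the grasp point. The pads swing forward as they close: fully open they stand 13 mm farther back than shut.
Start: joints at [-1.38, 0.116, 1.442, -0, 1.584, -0.038], TCP at [0.153, -0.657, 0.231] pointing down, gripper open.
Joint ranges: [-2.83, 2.83], [-0.83, 2.19], [0.07, 2.5], [-1.14, 4.28], [0.01, 3], [-2.97, 2.97]. Speed limits (rad/s): [1.89, 1.89, 2.22, 3.14, 3.14, 3.14].

### API

Orientations are given as a rotation vector (axis times angle).
In Python, from station import manip, eyes, sign_off, finder gives the robot as it stands. The module is installed in compiled form; this text tells all that it offers.
- The arm moves only by the tool arm_command, never from a script. Its argument "moves" is a list of rows, each a list of 4 numbers: the shift along the world's x, y, z in units of 2.5 cm (1.0 is 2.5 cm), then the turn about the world's z in units of 5 degrees (1.0 is 5 degrees). A call has 1 to 20 rows; each row shifts and turns the commanded pose from where the row before left it; what a row does not reach is not made up. A row lasts 1/12 s, in which the tool goes at most 41.7 mm and 7.16 degrees, less where a joint would pass 70% of its speed; a pose out of reach is approached as far as the arm can. A call with a number of a shift or a turn outside -1 to 1 is refused whole. A call with a gripper value outside its range is refused whole. "fingers" is the closure, from 0 (fully open) to 1 (shut), set as the call begins (left out, the last holds). The fingers move at their own pace and stop on an object; "newtons" is the grip in N (left out, the last holds). Time passes only in rows, so rows that do not move let the fingers close. It gives the time, the measured TCP pose, the force, the opening and the grip force at its end, in the units of the state.
- manip.read_state(): the state, without advancing time (a new reading comes with each control period).
- eyes.get_image(name): name is "scene" or "side" or "wrist"; returns the picture (420x560x3 uint8, red, green, blue); there is no depth.
- eyes.camera_info(name): a dict with "K" (3x3 intrinsics, pixels), "k1" (the pictures are not rectified: a ray, as slopes to the right and down, at radius r is drawn at 1 + k1 r^2 times it, then the intrinsics apply), "xyz" and "orientation" of the camera in the world. Camera axes: x right, y down, z forward; pixel columns grow to the right and rows downward; lengths in m; the calibration is good to about 2 mm. A picture is of the moment at which its call begins: read the wrist's pose just before it. camera_info takes no time and is no camera call; for the wrist camera it gives the pose at the moment of the call.
- sign_off(): hands the job in; it is judged then, once.
Trained networks look in the newest picture that a camera, given by its name, has taken for a name from the list of things; names that differ only in an ending like _2 or _b are one class to them, and where a whole thing is asked for, a point or a joint stands for the part that bears it (a point fixed in the world has none). Each returns a list of dicts, best first, with "confidence" (0 to 1); they miss things now and then, are a little off and sometimes report something else, mostly with a low value. They report only what shows in the picture. A call takes as long as a camera call.
- finder.boxes_of(camera, query): "extent" ([left, top, width, height] in pixels, round what is visible of it).
- finder.pinpoint(camera, query): "location" ([row, column] in pixels: a listed point, or the origin of a listed thing).
The state is a dict: "time_s": time; "joint_positions": joint angles; "qvel": joint speeds; "effort": joint torques, N m; "eef_pos": TCP position; "orientation": TCP orientation; "ft_force": force on the tool from outside, world axes, zero at the start; "torque": the same for the moment, N m; "gripper_width": opening from 0.0 (shut) to 1.0 (fully open); "finger_force": force on a finger pad.
Only numpy, scipy, OpenCV 4.12 (cv2) and the standard library are available. Lean on these libraries where they do the work, as an engineer would, in place of code of your own. Each camera call takes 0.05 s, during which the arm holds its last target. There are 200 camera calls.

### The job

Lift the long guide rod up and off the fork it hangs from in the rack, and thread it point-down through the upper and then the lower bushing of the bench stand. Finish while still gripping the rod upright there, so that its point sticks out below the lower bushing but hangs well clear of the stand's base, roughly midway between the two, and the gripper alone carries it (someone else will then tighten the wing screws). Leave the short rod on its fork and everything else on the bench where it is.

Things in the scene. Friction and masses are not known exactly. Their poses are not given: they have to be found in the camera images.
- rod: Long steel guide rod, 180 g (give or take a third), hanging upright in one of the rack's two forks. Origin at its pointed lower end, z up along the rod. Round shank 10 mm across, 140 mm long, its lowest 4 mm tapering to 5 mm; above it a collar and a head
- rod_collar (a point): Centre of the underside of the long rod's round collar, 140 mm above its point; the collar is 32 mm across and 5 mm thick and rests on the two prongs of the fork
- rod_head (a point): Centre of the flat top of the long rod's head, 185 mm above its point. The head is square, 16 x 16 mm, 40 mm tall, standing on the collar (145 to 185 mm above the point), its flat faces square to the rod's x and y axes; grip it here from above
- rod_tip (a point): The point (lower end) of the long rod
- short_rod: A like rod, same collar and head, but with a shank of only 65 mm, hanging in the rack's other fork; too short, to be left there. Origin at its lower end; its head top stands 215 mm above the bench, as the long rod's does
- rack: Fixed rod rack: dark base plate 130 x 200 x 12 mm, aluminium upright and crossbar (at x = +62 mm, top at 175 mm), two forks at y = +55 and -55 mm in its frame, pointing to its -x; which rod hangs in which varies. Origin on the bench, midway between the two hanging places
- fork_left (a point): Hanging place of the fork at the rack's y = +55 mm, 170 mm above the bench, midway between its two prongs, level with their top. Prongs 6 mm thick, 16 mm gap, along the rack's x from the crossbar to the free ends 28 mm to -x of this point
- fork_right (a point): The same for the fork at y = -55 mm. The prongs' free ends turn up to 181 mm above the bench: a rod must rise 12 mm or more to leave along the rack's -x, or be lifted straight up by more than its shank's length
- stand: Fixed bench stand: black base 130 x 100 mm, top 12 mm above the bench; column 60 mm along its +x (top 120 mm high) holding two square steel blocks 36 x 36 x 16 mm straight above one another, each with a vertical through-bore 14 mm across; wing screws on their -y sides reach 33 mm out. Origin on the bench, on the bores' common axis
- upper_bushing (a point): Centre of the top mouth of the upper bore, 120 mm above the bench; the block reaches down to 104 mm
- lower_bushing (a point): Centre of the top mouth of the lower bore, 68 mm above the bench; the block reaches down to 52 mm
- screwdriver: Loose screwdriver, 160 mm long, lying along x between rack and stand; bystander
- terminal_strip: Loose green terminal strip, 55 x 11 x 18 mm; bystander
- circuit_board: Loose green circuit board with blue terminals, 90 x 110 x 19 mm; bystander
- spool: Loose red wire spool, 64 mm across, 42 mm tall; bystander
- flux_tin: Loose small round tin, 44 mm across, 35 mm tall; bystander

How it is judged:
On the way, in this order (a step that is already met when the one before it is completed fails the run):
1. the long rod is gripped, off the rack and at least 60 mm from where it hung (contact force between the fingers and rod above 1 N and contact force between rod and rack below 0.05 N and distance of rod from where it was at the start of the episode above 0.06 m), for 0.1 s.
2. its point has passed down through the upper bushing (contact force between the fingers and rod above 1 N and horizontal distance between rod_tip and upper_bushing below 0.008 m and height (world z) of rod_tip between 0.012 and 0.1 m), for 0.1 s.
At the end, for the whole second after the job is handed in: The gripper holds the long rod still and upright (within 0.12 rad), through both bushings, its point within 8 mm of the bores' axis, at least 4 mm below the lower bushing and at least 4 mm above the stand's base (16 to 48 mm above the bench), so that only the gripper carries it (contact force between the fingers and rod above 1 N and horizontal distance between rod_tip and lower_bushing below 0.008 m and angle between rod's own z axis and vertical below 0.12 rad and height (world z) of rod_tip between 0.016 and 0.048 m and linear speed of rod below 0.02 m/s and contact force between rod and rack below 0.05 N); the arm keeps its last pose, push and grip.
It fails at once if the short rod is moved by more than 30 mm (distance of short_rod from where it was at the start of the episode above 0.03 m).
It fails at once if a bystander is moved by more than 40 mm (distance of any of screwdriver, terminal_strip, circuit_board, spool, flux_tin from where it was at the start of the episode above 0.04 m).
It also fails if it takes over 54 s, if anything falls off the work surface, if the arm or the gripper's body presses on something with over 40 N, if the wrist force passes 120 N, or if a joint passes its speed limit or range.

## Working session

There is one attempt and no reset: what is moved stays moved. The work goes in short steps, Python scripts to look and compute and a tool call to move; the robot and the scene stay as the last step left them, time stands still between calls to the robot, and variables do not carry over. Pictures are saved under pics/ and viewed, at most 10 in all, crops included, and the job is handed in when it is done.

Besides the shell and the picture viewer there is one more tool, called after "Emit:" in YAML: its name, and indented under it one key for each argument. arm_command: Moves the arm, as the interface text tells. Its arguments: {"type":"object","properties":{"moves":{"type":"array","items":{"type":"array","items":{"type":"number"}}},"fingers":{"type":"number"},"newtons":{"type":"number"}},"required":["moves"]}

```bash
mkdir -p pics
cat > h.py <<'E'
import numpy as np, cv2
from scipy.spatial.transform import Rotation as R
from station import manip, eyes, sign_off, finder
def ray(info,row,col):
    K=np.array(info["K"]);k=info["k1"]
    D=np.array([k,0,0,0,0.])
    p=cv2.undistortPoints(np.array([[[col,row]]],float),K,D)[0,0]
    return np.array(info["xyz"]),R.from_rotvec(info["orientation"]).as_matrix()@np.array([p[0],p[1],1.]) 
def at_z(info,rc,z):
    o,d=ray(info,*rc); return o+d*(z-o[2])/d[2]
def tri(rs):
    A=np.zeros((3,3));b=np.zeros(3)
    for o,d in rs:
        d=d/np.linalg.norm(d);P=np.eye(3)-np.outer(d,d);A+=P;b+=P@o
    x=np.linalg.solve(A,b)
    return x,[np.linalg.norm(np.cross(x-o,d/np.linalg.norm(d))) for o,d in rs]
def shot(n,f=None):
    im=eyes.get_image(n)
    if f: cv2.imwrite(f"pics/{f}.png",im[:,:,::-1])
    return im
E
cat > a.py <<'E'
from h import *
for c in("scene","side"):
    i=eyes.camera_info(c);print(c,np.round(i["xyz"],3),np.round(i["orientation"],3),i["k1"],np.round(i["K"],0).tolist())
    shot(c,c)
    for q,z in(("rod_head",.215),("rod",None),("short_rod",.15),("rod_collar",.17),("fork_left",.17),("fork_right",.17),("upper_bushing",.12),("lower_bushing",.068),("stand",0),("rack",0)):
        for r in finder.pinpoint(c,q)[:2]:
            print(q,round(r["confidence"],2),np.round(r["location"],1),np.round(at_z(i,r["location"],z),3) if z is not None else "")
a=cv2.imread("pics/scene.png");b=cv2.imread("pics/side.png")
s=manip.read_state();print(s["time_s"],s["orientation"],s["eef_pos"])
E
python3 a.py
```

```text
scene [1.044 0.757 1.072] [-0.853 -2.552  1.074] -0.06652718343016586 [[516.0, 0.0, 281.0], [0.0, 516.0, 201.0], [0.0, 0.0, 1.0]]
rod_head 0.87 [177.  221.7] [ 0.586 -0.103  0.215]
rod 0.77 [227.4 225.1] 
short_rod 0.61 [180.2 207.5] [ 0.589 -0.18   0.15 ]
short_rod 0.22 [187.7 267.7] [ 0.478 -0.059  0.15 ]
rod_collar 0.74 [183.  215.9] [ 0.587 -0.137  0.17 ]
fork_left 0.85 [187.  221.4] [ 0.583 -0.115  0.17 ]
fork_right 0.79 [161.9 208.6] [ 0.558 -0.222  0.17 ]
upper_bushing 0.58 [259.1 317.2] [0.511 0.186 0.12 ]
upper_bushing 0.26 [150.3 183.1] [ 0.563 -0.367  0.12 ]
lower_bushing 0.95 [274.1 319.1] [0.508 0.194 0.068]
lower_bushing 0.32 [388.1 379.5] [0.597 0.494 0.068]
rack 0.81 [223.2 218.7] [ 0.584 -0.155  0.   ]
side [-0.007  0.994  1.167] [-0.62   2.655 -1.193] -0.18335151095350488 [[510.0, 0.0, 290.0], [0.0, 510.0, 199.0], [0.0, 0.0, 1.0]]
rod_head 0.58 [156.2 269.1] [ 0.582 -0.121  0.215]
rod_head 0.17 [200.6 270.1] [0.485 0.059 0.215]
rod 0.59 [202.3 268.7] 
short_rod 0.49 [165.3 291.2] [ 0.537 -0.187  0.15 ]
fork_left 0.57 [167.3 266.2] [ 0.592 -0.119  0.17 ]
fork_right 0.71 [152.7 333. ] [ 0.433 -0.287  0.17 ]
fork_right 0.66 [262.  247.2] [0.452 0.252 0.17 ]
upper_bushing 0.59 [254. 242.] [0.502 0.196 0.12 ]
lower_bushing 0.9 [261.1 246.1] [0.504 0.174 0.068]
lower_bushing 0.17 [276.  245.1] [0.479 0.223 0.068]
stand 0.82 [278.  245.9] [0.503 0.181 0.   ]
rack 0.81 [201. 279.] [ 0.568 -0.164  0.   ]
rack 0.57 [168.2 267.8] [ 0.686 -0.306  0.   ]
1.1 [ 3.12105745e+00  3.58576241e-01 -6.46109039e-05] [ 0.15305305 -0.65742544  0.23130444]
```

```bash
python3 -c "
import cv2,numpy as np
for n,(r0,c0) in dict(scene=(120,130),side=(120,150)).items():
    a=cv2.imread(f'pics/{n}.png');cv2.imwrite(f'pics/{n}_c.png',cv2.resize(a[r0:r0+200,c0:c0+260],None,fx=3,fy=3,interpolation=cv2.INTER_CUBIC)[:600,:780])"
```

```text
(no output)
```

View pics/scene_c.png

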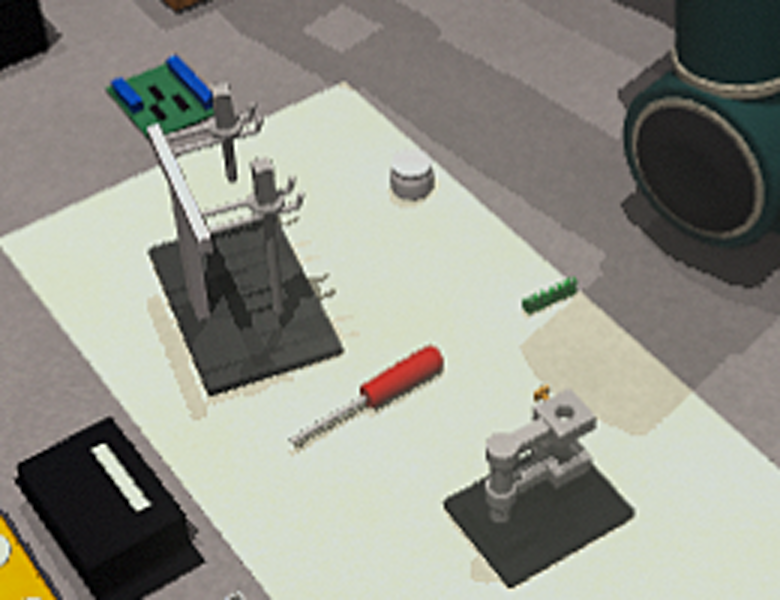

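View pics/side_c.png

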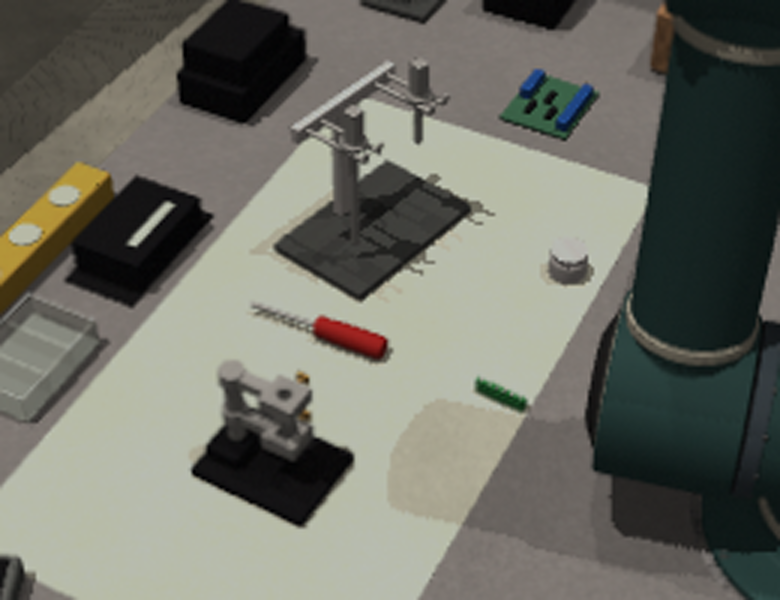

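Scene view: the long rod hangs in the near (left) fork with its head top at about (row 174, col 218). The short rod is in the far fork, and the upper bore is at about (257, 319). In the side view the long head is at about (157, 268) and the bore at about (252, 247). Next I'll triangulate these and get the rack and stand headings.

```bash
cat > b.py <<'E'
from h import *
S=eyes.camera_info("scene");D=eyes.camera_info("side")
s=lambda x,y:(120+y/3,130+x/3)
d=lambda x,y:(120+y/3,150+x/3)
def go(n,p,q):
    x,e=tri([ray(S,*s(*p)),ray(D,*d(*q))]);print(n,np.round(x,3),np.round(e,4))
go("long head",(263,163),(354,110));go("short head",(222,88),(419,66));go("bore",(566,411),(289,395))
for n,i,f,pts in(("scene",S,s,[(152,130),(208,242)]),("side",D,d,[(388,66),(295,132)])):
    a,b=[at_z(i,f(*p),.175) for p in pts];v=a-b;print(n,"crossbar",np.round(a,3),np.round(b,3),np.degrees(np.arctan2(v[1],v[0])))
for n,i,f,pts in(("scene base",S,s,[(445,507),(511,586),(634,513)]),("side base",D,d,[(192,466),(302,524),(353,458)])):
    P=[at_z(i,f(*p),.012) for p in pts];print(n,[np.round(p[:2],3) for p in P])
for n,i,f,pts in(("scene rackbase",S,s,[(150,250),(210,392),(342,350)]),("side rackbase",D,d,[(276,244),(360,298),(470,210)])):
    P=[at_z(i,f(*p),.012) for p in pts];print(n,[np.round(p[:2],3) for p in P])
E
python3 b.py
```

```text
long head [ 0.587 -0.122  0.211] [0.0003 0.0003]
short head [ 0.563 -0.228  0.209] [0.0018 0.0018]
bore [0.499 0.178 0.112] [0.0009 0.0009]
scene crossbar [ 0.624 -0.257  0.175] [ 0.657 -0.101  0.175] -101.977476572837
side crossbar [ 0.613 -0.254  0.175] [ 0.647 -0.102  0.175] -102.46083092781792
scene base [array([0.59 , 0.137]), array([0.594, 0.231]), array([0.468, 0.237])]
side base [array([0.586, 0.223]), array([0.457, 0.236]), array([0.451, 0.143])]
scene rackbase [array([ 0.638, -0.282]), array([ 0.683, -0.09 ]), array([ 0.56, -0.06])]
side rackbase [array([ 0.673, -0.094]), array([ 0.548, -0.059]), array([ 0.503, -0.247])]
```

Emit:
arm_command:
  moves:
    - [0,0,1,0]
    - [0,0,1,0]
    - [0.8,0.95,0.1,-0.3]
    - [0.8,0.95,0.1,-0.3]
    - [0.8,0.95,0.1,-0.3]
    - [0.8,0.95,0.1,-0.3]
    - [0.8,0.95,0.1,-0.3]
    - [0.8,0.95,0.1,-0.3]
    - [0.8,0.95,0.1,-0.3]
    - [0.8,0.95,0.1,-0.3]
    - [0.8,0.95,0.1,-0.3]
    - [0.8,0.95,0.1,-0.3]
    - [0.8,0.95,0.1,-0.3]
    - [0.8,0.95,0.1,-0.3]
    - [0.8,0.95,0.1,-0.3]
    - [0.8,0.95,0.1,-0.3]
    - [0.8,0.95,0.1,-0.3]
    - [0.8,0.95,0.1,0]
    - [0.8,0.95,0.1,0]
    - [0.8,0.95,0.1,0]
  fingers: 0

```text
time_s: 2.77
eef_pos: [0.5138, -0.2285, 0.3266]
orientation: [3.131, -0.257, 0.001]
ft_force: [0.3, -0.7, 0.3]
gripper_width: 1.003
finger_force: 0.0
```

Emit:
arm_command:
  moves:
    - [0.8,0.95,0,0]
    - [0.8,0.95,0,0]
    - [0.4,0.8,0,0]
    - [0,0,0,0]
    - [0,0,0,0]
    - [0,0,0,0]

```text
time_s: 3.27
eef_pos: [0.5629, -0.1627, 0.3263]
orientation: [3.131, -0.257, -0.0]
ft_force: [-0.5, 0.0, -0.2]
gripper_width: 1.006
finger_force: 0.0
```

```bash
cat > w.py <<'E'
from h import *
import sys
i=eyes.camera_info("wrist");shot("wrist",sys.argv[1]);st=manip.read_state()
print(st["time_s"],np.round(st["eef_pos"],4),np.round(R.from_rotvec(st["orientation"]).as_matrix(),3).tolist(),st["gripper_width"],st["finger_force"])
print(np.round(i["xyz"],3),np.round(R.from_rotvec(i["orientation"]).as_matrix(),2).tolist())
for q,z in(("rod_head",.215),("rod_collar",.17),("fork_left",.17),("short_rod",.15),("upper_bushing",.12),("lower_bushing",.068)):
    for r in finder.pinpoint("wrist",q)[:2]:
        print(q,round(r["confidence"],2),np.round(r["location"],1),np.round(at_z(i,r["location"],z),4))
E
python3 w.py w1
```

```text
3.3167 [ 0.5627 -0.163   0.3264] [[0.987, -0.164, 0.0], [-0.164, -0.987, -0.0], [0.0, 0.0, -1.0]] 0.9977898165173739 0.0
[ 0.637 -0.175  0.469] [[-0.16, -0.94, -0.29], [-0.99, 0.16, 0.05], [0.0, 0.29, -0.96]]
rod_head 0.9 [180.7 220.9] [ 0.5929 -0.1203  0.215 ]
rod_collar 0.73 [172.1 227.2] [ 0.5924 -0.1184  0.17  ]
fork_left 0.83 [172.2 231.6] [ 0.5916 -0.1225  0.17  ]
short_rod 0.83 [168.9 329.9] [ 0.5753 -0.2198  0.15  ]
short_rod 0.68 [254.7  42.3] [0.5318 0.108  0.15  ]
upper_bushing 0.77 [272.3  13.5] [0.5051 0.1782 0.12  ]
lower_bushing 0.67 [254.3  44.4] [0.5048 0.1778 0.068 ]
```

View pics/w1.png

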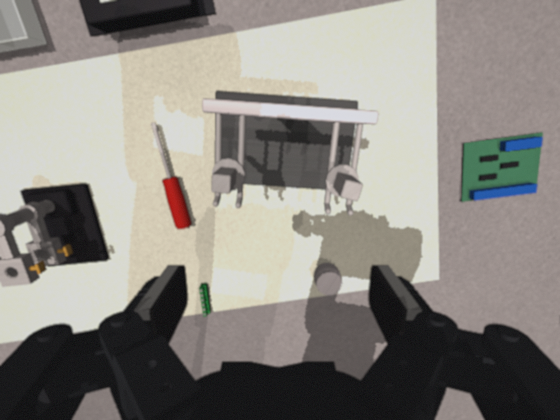

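```bash
python3 -c "
import cv2
a=cv2.imread('pics/w1.png');cv2.imwrite('pics/w1c.png',cv2.resize(a[150:220,200:270],None,fx=8,fy=8,interpolation=cv2.INTER_CUBIC))"
```

```text
(no output)
```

View pics/w1c.png

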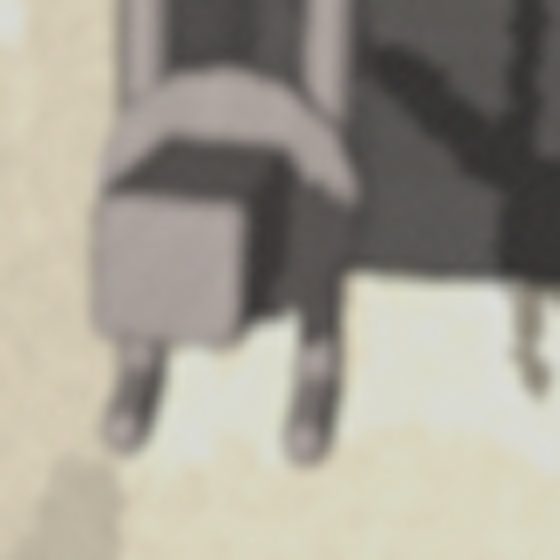

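Zoomed in, the long head's top square is centred at about (183.5, 221) and turned about 3.5° from the image axes. That agrees with the rack yaw of about -13° and puts the head near (0.590, -0.120).

Emit:
arm_command:
  moves:
    - [0.4,0.6,0,-0.3]
    - [0.4,0.6,0,-0.3]
    - [0.3,0.5,0,-0.1]
    - [0,0,-0.5,0]
    - [0,0,-0.6,0]
    - [0,0,-0.6,0]
    - [0,0,-0.6,0]
    - [0,0,-0.6,0]
    - [0,0,-0.6,0]
    - [0,0,-0.6,0]
    - [0,0,-0.6,0]
    - [0,0,-0.5,0]
    - [0,0,-0.4,0]
    - [0,0,-0.2,0]
    - [0,0,0,0]
    - [0,0,0,0]

```text
time_s: 4.95
eef_pos: [0.5907, -0.1199, 0.1816]
orientation: [3.122, -0.353, 0.001]
ft_force: [0.3, -0.1, 0.4]
gripper_width: 0.998
finger_force: 0.0
```

```bash
python3 w.py w2
```

```text
5.0 [ 0.5909 -0.12    0.1821] [[0.975, -0.223, 0.001], [-0.223, -0.975, -0.0], [0.001, -0.0, -1.0]] 0.9972723870796163 0.0
[ 0.664 -0.137  0.324] [[-0.22, -0.93, -0.29], [-0.97, 0.21, 0.07], [-0.0, 0.29, -0.96]]
rod_head 0.75 [309.4 274.9] [ 0.5903 -0.1191  0.215 ]
rod_collar 0.58 [261.1 274.4] [ 0.5898 -0.1182  0.17  ]
short_rod 0.97 [220.7 427.7] [ 0.5856 -0.2101  0.15  ]
```

View pics/w2.png

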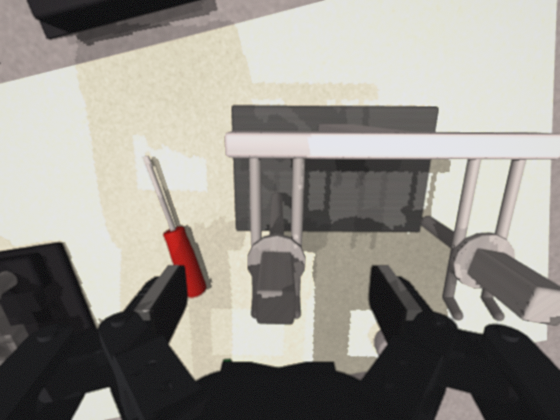

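The long head is centred between the fingers at about (305, 276), and the measured position matches the TCP to within 1 mm. Closing the gripper.

Emit:
arm_command:
  moves:
    - [0,0,0,0]
    - [0,0,0,0]
    - [0,0,0,0]
    - [0,0,0,0]
    - [0,0,0,0]
    - [0,0,0,0]
    - [0,0,0,0]
    - [0,0,0,0]
    - [0,0,0,0]
    - [0,0,0,0]
    - [0,0,0,0]
    - [0,0,0,0]
  fingers: 1
  newtons: 70

```text
time_s: 6.3
eef_pos: [0.5906, -0.1199, 0.1814]
orientation: [-3.122, 0.353, -0.0]
ft_force: [-0.2, 1.1, 1.9]
gripper_width: 0.178
finger_force: 68.3
```

Emit:
arm_command:
  moves:
    - [0,0,0.1,0]
    - [0,0,0.2,0]
    - [0,0,0.4,0]
    - [0,0,0.5,0]
    - [0,0,0.5,0]
    - [0,0,0.5,0]
    - [0,0,0.5,0]
    - [0,0,0.5,0]
    - [0,0,0.5,0]
    - [0,0,0.5,0]
    - [0,0,0.5,0]
    - [0,0,0.5,0]
    - [0,0,0.5,0]
    - [0,0,0.5,0]
    - [0,0,0.3,0]
    - [0,0,0.2,0]
    - [0,0,0,0]

```text
time_s: 7.72
eef_pos: [0.5908, -0.12, 0.3499]
orientation: [3.122, -0.353, 0.002]
ft_force: [0.6, -0.2, -2.0]
gripper_width: 0.175
finger_force: 68.1
```

Emit:
arm_command:
  moves:
    - [-0.1,0.4,0,0]
    - [-0.2,0.7,0,0]
    - [-0.2,0.7,0,0]
    - [-0.2,0.7,0,0]
    - [-0.2,0.7,0,0]
    - [-0.2,0.7,0,0]
    - [-0.2,0.7,0,0]
    - [-0.2,0.7,0,0]
    - [-0.2,0.7,0,0]
    - [-0.2,0.7,0,0]
    - [-0.2,0.7,0,0]
    - [-0.2,0.7,0,0]
    - [-0.3,0.7,-0.4,0]
    - [-0.3,0.7,-0.4,0]
    - [-0.3,0.7,-0.4,0]
    - [-0.3,0.7,-0.4,0]
    - [-0.1,0.7,-0.3,0]
    - [0,0.3,-0.2,0]
    - [0,0,-0.2,0]
    - [0,0,0,0]

```text
time_s: 9.38
eef_pos: [0.5003, 0.1775, 0.2899]
orientation: [3.121, -0.351, -0.002]
ft_force: [-0.1, 0.1, -1.9]
gripper_width: 0.176
finger_force: 68.3
```

```bash
cat > c.py <<'E'
from h import *
st=manip.read_state();print(st["time_s"],np.round(st["eef_pos"],4),st["finger_force"])
tp=st["eef_pos"][2]-.1515
P={}
for c in("scene","side","wrist"):
    i=eyes.camera_info(c);shot(c,"d_"+c)
    for q,z in(("rod_tip",tp),("rod_head",tp+.185),("rod_collar",tp+.14),("upper_bushing",.12),("lower_bushing",.068)):
        for r in finder.pinpoint(c,q)[:1]:
            print(c,q,round(r["confidence"],2),np.round(r["location"],1),np.round(at_z(i,r["location"],z),4));P.setdefault(q,[]).append(ray(i,*r["location"]))
for q,v in P.items():
    if len(v)>1: x,e=tri(v);print(q,np.round(x,4),np.round(e,4))
t=[]
for n in("scene","side","wrist"):
    a=cv2.imread(f"pics/d_{n}.png");r0,c0=(190,240) if n=="scene" else (170,180) if n=="side" else (220,200)
    t.append(cv2.resize(a[r0:r0+130,c0:c0+130],(390,390),interpolation=cv2.INTER_CUBIC))
cv2.imwrite("pics/d2.png",np.hstack(t[:2]))
E
python3 c.py
```

```text
9.3833 [0.5003 0.1775 0.2899] 68.30600380897522
scene rod_tip 0.56 [251.9 318.5] [0.5049 0.1824 0.1384]
scene rod_head 0.54 [194.3 327.3] [0.4958 0.1863 0.3234]
scene rod_collar 0.78 [203.7 323.6] [0.4888 0.1699 0.2784]
scene upper_bushing 0.81 [258.7 315.4] [0.5136 0.1828 0.12  ]
scene lower_bushing 0.92 [271.7 318.6] [0.5044 0.1877 0.068 ]
side rod_tip 0.71 [246.8 248.2] [0.4911 0.1788 0.1384]
side rod_head 0.72 [196.5 245.4] [0.4908 0.1799 0.3234]
side rod_collar 0.77 [205.2 246.4] [0.4985 0.1647 0.2784]
side upper_bushing 0.81 [250.9 244.3] [0.5021 0.1826 0.12  ]
side lower_bushing 0.65 [262.3 243.7] [0.5074 0.1813 0.068 ]
wrist rod_tip 0.71 [198.9 274.9] [0.4971 0.1808 0.1384]
wrist rod_head 0.72 [307.5 274.5] [0.5003 0.1786 0.3234]
wrist rod_collar 0.79 [260.4 274.5] [0.4994 0.1792 0.2784]
wrist upper_bushing 0.79 [187.2 274.4] [0.5046 0.1797 0.12  ]
wrist lower_bushing 0.96 [179.8 273.5] [0.5022 0.1819 0.068 ]
rod_tip [0.4964 0.1776 0.1316] [0.004  0.0043 0.0038]
rod_head [0.4933 0.1795 0.3182] [0.003  0.0034 0.0029]
rod_collar [0.4968 0.1758 0.2859] [0.0023 0.0046 0.0062]
upper_bushing [0.5058 0.1784 0.1127] [0.0033 0.0012 0.0032]
lower_bushing [0.5042 0.1841 0.0692] [0.0036 0.0026 0.0029]
```

View pics/d2.png

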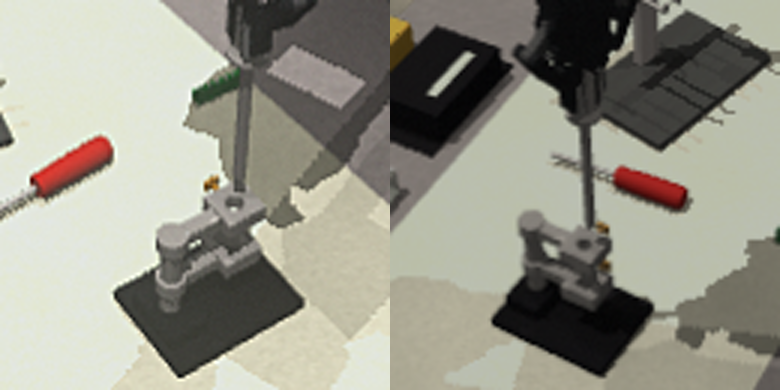

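View pics/d_wrist.png

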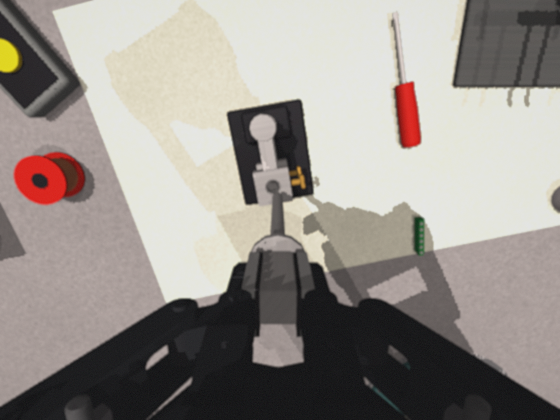

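The rod hangs upright, with its tip just beside the bore in all three views: scene tip about (253, 320) against bore (258, 318), side tip about (246, 247) against bore (251, 244). I'll zoom in for the fine offset.

```bash
python3 -c "
import cv2,numpy as np
t=[]
for n,r0,c0 in(('scene',240,305),('side',235,230),('wrist',165,255)):
    a=cv2.imread(f'pics/d_{n}.png')[r0:r0+35,c0:c0+35]
    t.append(cv2.resize(a,(266,266),interpolation=cv2.INTER_CUBIC))
cv2.imwrite('pics/z1.png',cv2.convertScaleAbs(np.hstack(t),alpha=1.3))"
```

```text
(no output)
```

View pics/z1.png

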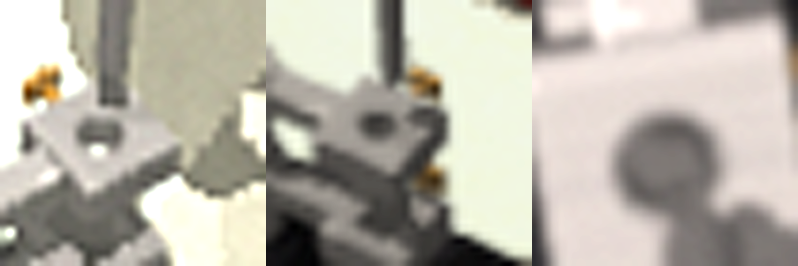

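```bash
cat > e.py <<'E'
from h import *
z=.1385;B=[];T=[]
for c,b,t in(("scene",(257.4,318.2),(253.3,320.1)),("side",(251.3,244.7),(246.3,246.4)),("wrist",(186.3,272.6),(190.7,274.5))):
    i=eyes.camera_info(c);p=at_z(i,b,.12);q=at_z(i,t,z);print(c,np.round(p,4),np.round(q,4),np.round(p-q,4));B.append(ray(i,*b));T.append(ray(i,*t))
print(tri(B),tri(T))
E
python3 e.py
```

```text
scene [0.5057 0.1837 0.12  ] [0.5047 0.188  0.1385] [ 0.001  -0.0043 -0.0185]
side [0.5004 0.1834 0.12  ] [0.4964 0.1795 0.1385] [ 0.004   0.0039 -0.0185]
wrist [0.5059 0.1814 0.12  ] [0.5053 0.1793 0.1385] [ 0.0007  0.002  -0.0185]
(array([0.50354143, 0.18096857, 0.11552589]), [np.float64(0.00034089632421565187), np.float64(0.0013873893237886876), np.float64(0.0015756774034733903)]) (array([0.50064644, 0.17939401, 0.13137801]), [np.float64(0.003822501228465318), np.float64(0.0047566240098687994), np.float64(0.0029085784727067928)])
```

Emit:
arm_command:
  moves:
    - [0.1,0.08,0,0]
    - [0,0,-0.3,0]
    - [0,0,-0.3,0]
    - [0,0,0,0]
    - [0,0,0,0]
    - [0,0,0,0]

```text
time_s: 10.78
eef_pos: [0.503, 0.1796, 0.2762]
orientation: [3.122, -0.353, -0.0]
ft_force: [-0.3, -0.4, -2.6]
gripper_width: 0.173
finger_force: 68.4
```

```bash
python3 -c "
from h import *
print(manip.read_state()['eef_pos'],manip.read_state()['ft_force'])
t=[]
for n,r0,c0 in(('scene',240,305),('side',235,230),('wrist',165,255)):
    a=shot(n)[r0:r0+35,c0:c0+35,::-1]
    t.append(cv2.resize(a,(266,266),interpolation=cv2.INTER_CUBIC))
cv2.imwrite('pics/z2.png',cv2.convertScaleAbs(np.hstack(t),alpha=1.3))"
```

```text
[0.50302789 0.17956202 0.2762397 ] [-0.2925736  -0.42592224 -2.62136083]
```

View pics/z2.png

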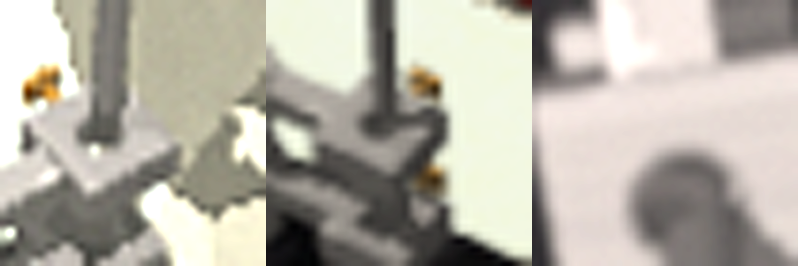

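Tip and bore now nearly overlap in every view, at about (258, 319) in scene and (252, 245) in side. What remains is about 2 mm in -x. I'll correct that and enter the bore slowly.

Emit:
arm_command:
  moves:
    - [0.08,0,0,0]
    - [0,0,-0.1,0]
    - [0,0,-0.1,0]
    - [0,0,-0.1,0]
    - [0,0,-0.1,0]
    - [0,0,-0.1,0]
    - [0,0,-0.1,0]
    - [0,0,0,0]

```text
time_s: 11.6
eef_pos: [0.5049, 0.1796, 0.2606]
orientation: [3.121, -0.353, -0.001]
ft_force: [0.3, 0.2, -1.5]
gripper_width: 0.174
finger_force: 68.4
```

Emit:
arm_command:
  moves:
    - [0,0,-0.2,0]
    - [0,0,-0.2,0]
    - [0,0,-0.2,0]
    - [0,0,-0.2,0]
    - [0,0,-0.2,0]
    - [0,0,-0.2,0]
    - [0,0,0,0]

```text
time_s: 12.18
eef_pos: [0.5048, 0.1795, 0.23]
orientation: [3.121, -0.353, -0.002]
ft_force: [-1.0, 0.0, -2.3]
gripper_width: 0.176
finger_force: 68.4
```

Emit:
arm_command:
  moves:
    - [0,0,-0.1,0]
    - [0,0,-0.1,0]
    - [0,0,-0.1,0]
    - [0,0,-0.1,0]
    - [0,0,-0.1,0]
    - [0,0,-0.1,0]
    - [0,0,-0.1,0]
    - [0,0,-0.1,0]
    - [0,0,0,0]

```text
time_s: 12.93
eef_pos: [0.5049, 0.1795, 0.2107]
orientation: [3.121, -0.353, -0.001]
ft_force: [0.0, -0.2, -1.1]
gripper_width: 0.173
finger_force: 68.4
```

Emit:
arm_command:
  moves:
    - [0,0,-0.1,0]
    - [0,0,-0.1,0]
    - [0,0,-0.2,0]
    - [0,0,-0.2,0]
    - [0,0,-0.2,0]
    - [0,0,-0.2,0]
    - [0,0,-0.1,0]
    - [0,0,0,0]
    - [0,0,0,0]
    - [0,0,0,0]
    - [0,0,0,0]

```text
time_s: 13.85
eef_pos: [0.5052, 0.1796, 0.1841]
orientation: [-3.122, 0.353, -0.001]
ft_force: [0.2, 0.8, -1.1]
gripper_width: 0.177
finger_force: 68.4
```

```bash
python3 -c "
from h import *
s=manip.read_state();print(s['eef_pos'],s['ft_force'],s['torque'],s['finger_force'])
t=[]
for n,r0,c0 in(('scene',200,260),('side',190,190)):
    i=eyes.camera_info(n);a=shot(n)[r0:r0+100,c0:c0+100,::-1]
    for q in('rod_tip','lower_bushing'):
        for r in finder.pinpoint(n,q)[:1]:print(n,q,r,at_z(i,r['location'],.032))
    t.append(cv2.resize(a,(400,400),interpolation=cv2.INTER_CUBIC))
cv2.imwrite('pics/f.png',cv2.convertScaleAbs(np.hstack(t),alpha=1.3))"
```

```text
[0.50519864 0.17962086 0.18411039] [ 0.15694173  0.81130229 -1.0781794 ] [-0.03208258  0.02066385  0.03761015] 68.4145438671112
scene rod_tip {'location': [230.0, 320.1], 'confidence': 0.23} [0.39019765 0.05989642 0.032     ]
scene lower_bushing {'location': [274.3, 316.1], 'confidence': 0.59} [0.49538751 0.1698028  0.032     ]
side lower_bushing {'location': [262.4, 247.6], 'confidence': 0.71} [0.5138497  0.14979717 0.032     ]
```

View pics/f.png

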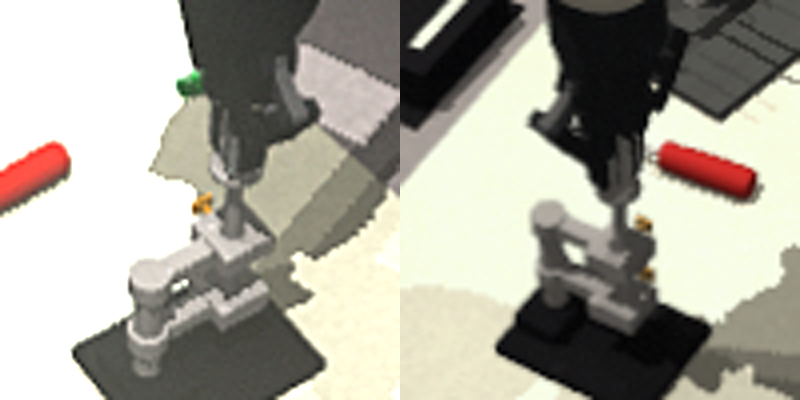

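Both views show the rod inside the bores, at about (257, 318) in scene, with the collar about 50 mm above the upper block. Wrist forces are near zero and the tip is at about z = 0.033 m.

```bash
python3 -c "
from station import sign_off
print(sign_off())"
```

```text
the job is handed in; nothing more can be done
None
```

I threaded the long rod through both bushings and handed the job in with the gripper still holding it upright, its point about 33 mm above the bench by calculation; the point itself was hidden from the cameras and no pass/fail result came back.

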